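# Clamp the cap onto the cream filler

### The job

Close up the cream filler for the night: swing the open half of its hinged clamp ring shut around the two flanges, the inlet's and the loose cap's, so that it pushes the cap square onto the inlet, and press it up against its rubber-tipped stop with a steady 16 N or so for half a second to seat the cap. Then turn the cam lever all the way home, so that its hook holds the ring shut. Feel for the stops rather than force them, leave the things standing round about where they are, and let go.

Things in the scene. Friction and masses are not known exactly. Their poses are not given: they have to be found in the camera images.
- filler: the cream filler, fixed: white housing 125 x 105 x 51 mm with an upright steel inlet pipe whose flange (64 mm across, top at height 95 mm) lies inside the clamp ring. Origin on the table under the pipe's axis, z up. In its frame (mm): ring hinge (0, 48), lever pivot (14, -64), the fixed half of the clamp ring lies on the +x side, the swinging half comes in from the -x side. Nothing on it stands above 166 mm
- seat (a point): middle of the top face of the inlet flange, where the middle of the cap's underside belongs
- cap: the loose steel cap, 64 mm across, flange 7 mm thick, 22 mm high in all, 0.13 to 0.25 kg, lying on the inlet flange 4 to 9 mm off centre towards the open half ring; origin at the middle of its underside, z up. The closing ring pushes it into place; it need not be handled
- ring (a joint): angle of the swinging half ring (rad): about 0 shut (0 to -0.055 when pressed up to its stop), up to 1.5 open. Upright hinge; from above it closes counter-clockwise. It drags (2 N at its handle) and stays where left, but from 0.04 rad on a buffer pushes back (3 N at the handle at 0, 7 N at -0.055) and springs it back to about 0.015 when released, where the lever's hook can still take it
- ring_hinge (a point): point on the ring's hinge axis at height 145 mm
- ring_handle (a point): point on the upright black round handle post of the swinging half ring, on the post's axis at height 145 mm; the post is 14 mm across, free from height 116 to 166 mm, 120 mm from the hinge axis, and turns with the ring. The steel tab under it has its top at 104 mm; the ring's top is at 108 mm
- lever (a joint): angle of the cam lever (rad): 0 to 0.15 open, about 1.55 home against its stop peg. Upright pivot; from above it closes clockwise and stays where left. From 0.45 on its hook (height 111 to 120 mm) passes behind the keeper pin of the swinging half, if the ring stands under 0.035 rad, and draws it in to about 0.005 (2 to 6 N at the handle); else it jams on the pin
- lever_pivot (a point): point on the lever's pivot axis at height 145 mm
- lever_handle (a point): point on the upright black round handle post of the lever, on the post's axis at height 145 mm; the post is 14 mm across, free from height 121 to 166 mm, 50 mm from the pivot axis, and turns with the lever
- stop_pad: holder of the ring's stop on the fixed latch lug: a firm rubber tip, 11 x 18 mm, on an adjusting screw. How far it stands out is not measured: the ring meets it between angle 0 and -0.055 rad. It bears up to 20 N. Along the handle's arc 5 to 9 N bring the ring up to the tip; 16 N there put 7 to 13 N on the tip and seat the cap; over 22 N may be too much
- lever_stop: rubber stop peg for the lever, 9 mm across, touched 44 mm from the pivot; firm; it bears up to 30 N (some 26 N at the lever's handle)
- nozzle: bystander: small steel piping nozzle, 27 mm wide, 34 mm high, standing on the table near the robot; origin at its foot
- timer: bystander: round kitchen timer, 66 mm wide, 49 mm high; origin at its foot
- labels: bystander: label roll, 79 mm wide, 36 mm high; origin at its foot
There are look-alikes about, which are no part of the job. Leave any green or orange look-alike of the cap alone.

How it is judged (in metres and radians):
On the way, in this order (a step that is already met when the one before it is completed fails the run):
1. the swinging half ring is pressed home against its stop (over 4 N on the stop, ring under 0.03 rad) while the lever is still open (under 0.45 rad) (contact force between stop_pad and anything else above 4 N and value of joint ring below 0.03 rad and value of joint lever below 0.45 rad), for 0.3 s.
2. the lever is turned home (over 1.46 rad) with the ring held shut (under 0.02 rad) (value of joint ring below 0.02 rad and value of joint lever above 1.46 rad), for 0.2 s.
At the end, for the whole second after the job is handed in: The ring stands within 0.02 rad of shut and the lever over 1.46 rad (home is 1.55), the cap lies flat (within 0.05 rad) and still on the inlet flange with its middle within 3 mm of the inlet's axis and no more than 4.5 mm from the seat in all (all of step 2 and horizontal distance between cap and seat below 0.003 m and distance between cap and seat below 0.0045 m and angle between cap's own z axis and vertical below 0.05 rad and linear speed of cap below 0.02 m/s); the robot touches nothing.
It fails at once if the ring stop is forced (over 20 N on it) (contact force between stop_pad and anything else above 20 N).
It fails at once if the lever is forced against its stop peg (over 30 N on the peg) (contact force between lever_stop and anything else above 30 N).
It fails at once if the nozzle, timer or label roll is pushed more than 20 mm (distance of any of nozzle, timer, labels from where it was at the start of the episode above 0.02 m).
It also fails if it takes over 67 s, if anything falls off the work surface, if the arm or the gripper's body presses on something with over 40 N, if the wrist force passes 120 N, or if a joint passes its speed limit or range.

### The arm

A 7-joint arm with a two-finger parallel gripper is mounted at the origin on the work surface; the furniture and walls round the work are solid. World frame = base frame: x ahead of the robot, y to its left, z up, the work surface at z = 0. Lengths are in mm, angles in degrees, forces in N, time in s.
With the tool pointing down it reaches from about 425 to 875 mm from the base axis. Payload 4.7 kg.
Tool frame: the origin (TCP) lies where the fingers leave the gripper's body, on its centre line; the fingertips stand 70 mm ahead of it and the grasp point (between the pads) lies 51 mm ahead of it; z points along the fingers, y is the direction in which the jaws open and shut (so a half turn about z gives the same grasp; the last joint's range is limited). The gripper opens to 87 mm and grips with 3 to 60 N. Pads are 19 mm wide; open, the fingers measure 117 mm over their backs; the gripper's body (75 mm by 190 mm) begins 51 mm behind the grasp point.
Start: joints at [-75.739, 18.392, -4.016, 83.108, 1.295, 78.541, -3.26], TCP at [151.244, 632.174, 292.287] pointing down, gripper open.
Joint ranges: [-163.93, 163.93], [-17.29, 119.83], [-79.2, 71.16], [3.27, 140.29], [-89.18, 269.18], [5.43, 117.66], [-154.24, 154.24]. Speed limits (degrees/s): [147.25, 147.25, 180, 180, 180, 180, 180].

### API

Orientations are given as a 3x3 rotation matrix whose columns are the frame's x, y, z axes.
In Python, from cell import * gives the robot as it stands. The module is installed in compiled form; this text tells all that it offers.
- The arm moves only by the tool move_arm, never from a script. Its argument "rows" is text: rows parted by semicolons, each of 7 numbers parted by spaces: the closure, from -1 (fully open) to 1 (shut), then the shift along the world's x, y, z in m, then the turn, a rotation vector about the world's x, y, z in rad. In form: jaw x y z wx wy wz; .... A call has 1 to 12 rows; each row is the pose to reach, as a shift and turn from the pose measured when the call began; what a row does not reach only later rows make up. A row lasts 1/12 s, in which the tool goes at most 41.7 mm and 7.16 degrees, less where a joint would pass 70% of its speed; a pose out of reach is approached as far as the arm can. A call with a gripper value outside its range is refused whole. The fingers move at their own pace and stop on an object; the grip force is fixed at half the most. Time passes only in rows, so rows that repeat a pose let the fingers close. It gives the time, the measured TCP pose, the force and the opening at its end, in the units of the state.
- observe(): the state, without advancing time (a new reading comes with each control period).
- snapshot(name): name is "scene" or "top"; returns a dict with "frame" (420x560x3 uint8, red, green, blue), "fx", "fy", "cx", "cy" (pixels), "extrinsics" (4x4, takes a point from camera to world coordinates). Camera axes: x right, y down, z forward; pixel columns grow to the right and rows downward; lengths in mm; the calibration is good to about 2 mm. A picture is of the moment at which its call begins. There is no depth.
- finish_job(): hands the job in, once; it reports no verdict.
Trained networks look in the newest picture that a camera, given by its name, has taken for a name from the list of things; names that differ only in an ending like _2 or _b are one class to them, and where a whole thing is asked for, a point or a joint stands for the part that bears it (a point fixed in the world has none). Each returns a list of dicts, best first, with "confidence" (0 to 1); they miss things now and then, are a little off and sometimes report something else, mostly with a low value. They report only what shows in the picture. A call takes as long as a camera call. They do not tell look-alikes from the thing itself.
- recognise(camera, thing): "position" ([x, y, z] in mm, in world coordinates, good to about 4 mm: the middle of the surface that is visible of it).
- masks_of(camera, thing): "mask" (420x560 bool, what is visible of it).
The state is a dict: "time_s": time; "q": joint angles; "qvel": joint speeds; "effort": joint torques, N m; "tcp_pos": TCP position; "eef_rot": TCP orientation; "wrist_force": force on the tool from outside, world axes, zero at the start; "moment": the same for the moment, N m; "finger_gap": finger opening in mm.
Only numpy, scipy, OpenCV 4.12 (cv2) and the standard library are available. Lean on these libraries where they do the work, as an engineer would, in place of code of your own. Each camera call takes 0.05 s, during which the arm holds its last target.

## Working session

There is one attempt and no reset: what is moved stays moved. The work goes in short steps, Python scripts to look and compute and a tool call to move; the robot and the scene stay as the last step left them, time stands still between calls to the robot, and variables do not carry over. Pictures are saved under pics/ and viewed, and the job is handed in when it is done.

Besides the shell and the picture viewer there is one more tool, called as name(argument=value, ...) on one line, values as JSON. move_arm: Moves the arm, as the interface text tells. Its arguments: {"type":"object","properties":{"rows":{"type":"string"}},"required":["rows"]}

```bash
mkdir -p pics
cat > h.py <<'E'
from cell import *
import numpy as np, cv2
def snap(n,tag,crop=None,s=1):
    d=snapshot(n); f=cv2.cvtColor(d["frame"],cv2.COLOR_RGB2BGR)
    cv2.imwrite(f"pics/{tag}.png",f); return d,f
def ray(d,u,v,z):
    E=np.array(d["extrinsics"]); r=E[:3,:3]@np.array([(u-d["cx"])/d["fx"],(v-d["cy"])/d["fy"],1]); o=E[:3,3]
    return o+r*(z-o[2])/r[2]
def proj(d,p):
    E=np.linalg.inv(np.array(d["extrinsics"])); c=E[:3,:3]@np.array(p)+E[:3,3]
    return d["fx"]*c[0]/c[2]+d["cx"], d["fy"]*c[1]/c[2]+d["cy"]
E
python3 - <<'E'
from h import *
for n in("scene","top"):
    d,f=snap(n,n+"0"); print(n,d["fx"],np.round(d["extrinsics"],3).tolist())
    for t in["filler","cap","ring","ring_hinge","ring_handle","lever","lever_pivot","lever_handle","stop_pad","lever_stop","seat","nozzle","timer","labels"]:
        r=recognise(n,t); print(t,[(np.round(x["position"]).tolist(),round(x["confidence"],2),np.round(proj(d,x["position"])).tolist()) for x in r[:4]])
o=observe();print(o["time_s"],o["tcp_pos"],np.round(o["eef_rot"],3).tolist(),o["wrist_force"],o["finger_gap"])
E
```

```text
scene 452.1397607842291 [[0.878, -0.197, 0.437, 27.931], [-0.479, -0.38, 0.791, -746.663], [0.01, -0.904, -0.428, 542.058], [0.0, 0.0, 0.0, 1.0]]
filler [([515.0, -47.0, 51.0], 0.68, [323.0, 251.0])]
cap [([306.0, 160.0, 8.0], 0.91, [199.0, 248.0]), ([447.0, 115.0, 8.0], 0.85, [261.0, 243.0]), ([546.0, 141.0, 8.0], 0.72, [291.0, 230.0]), ([384.0, -60.0, 10.0], 0.59, [272.0, 286.0])]
ring [([524.0, 67.0, 107.0], 0.87, [300.0, 207.0])]
ring_hinge [([521.0, -50.0, 53.0], 0.81, [326.0, 250.0])]
ring_handle [([521.0, 72.0, 104.0], 0.73, [298.0, 208.0])]
lever []
lever_pivot [([524.0, -50.0, 50.0], 0.64, [327.0, 251.0])]
lever_handle [([507.0, -86.0, 122.0], 0.69, [332.0, 230.0]), ([534.0, -9.0, 111.0], 0.2, [322.0, 217.0])]
stop_pad []
lever_stop [([445.0, -71.0, 115.0], 0.54, [301.0, 236.0])]
seat [([520.0, -48.0, 51.0], 0.56, [325.0, 250.0])]
nozzle [([396.0, 25.0, 15.0], 0.7, [259.0, 263.0]), ([504.0, -83.0, 120.0], 0.54, [330.0, 231.0]), ([489.0, -62.0, 100.0], 0.41, [317.0, 236.0]), ([520.0, -45.0, 49.0], 0.2, [324.0, 251.0])]
timer [([431.0, -229.0, 35.0], 0.79, [339.0, 316.0])]
lab
[... 713 characters left out ...]
ot [([531.0, -18.0, 102.0], 0.85, [288.0, 161.0]), ([460.0, 249.0, 35.0], 0.72, [165.0, 201.0]), ([524.0, 74.0, 107.0], 0.41, [243.0, 164.0])]
lever_handle [([499.0, -63.0, 126.0], 0.58, [311.0, 174.0])]
stop_pad []
lever_stop []
seat [([526.0, -22.0, 105.0], 0.59, [290.0, 163.0])]
nozzle [([401.0, 34.0, 17.0], 0.66, [264.0, 228.0]), ([496.0, -64.0, 124.0], 0.54, [312.0, 175.0])]
timer [([437.0, -201.0, 46.0], 0.58, [373.0, 210.0])]
labels [([458.0, 249.0, 30.0], 0.63, [165.0, 202.0]), ([498.0, -64.0, 119.0], 0.5, [312.0, 175.0])]
1.5 [151.22154986 632.15712529 292.2790425 ] [[-0.973, 0.233, 0.0], [0.233, 0.973, 0.0], [-0.0, 0.0, -1.0]] [ 0.49430128 -1.42536419  0.49530626] 86.84875866241575
```

View crops.

Run:
```python
import cv2
t=cv2.imread("pics/top0.png")[90:270,140:400];s=cv2.imread("pics/scene0.png")[160:340,180:420]
cv2.imwrite("pics/topc.png",cv2.resize(t,(780,540),interpolation=cv2.INTER_CUBIC))
cv2.imwrite("pics/sc.png",cv2.resize(s,(720,540),interpolation=cv2.INTER_CUBIC))
```

```text
(no output)
```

View pics/topc.png

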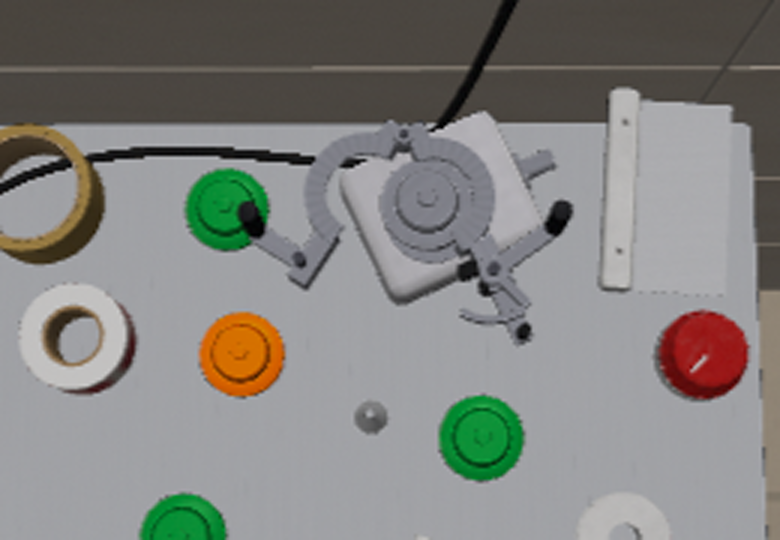

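View pics/sc.png

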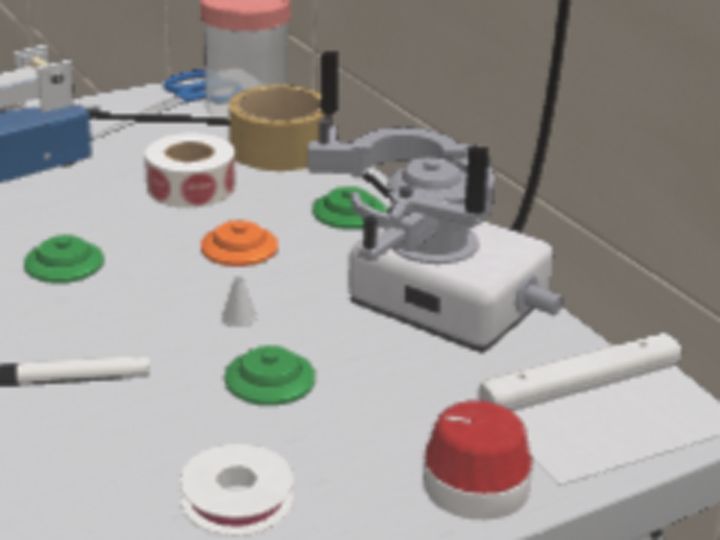

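View pics/scene0.png

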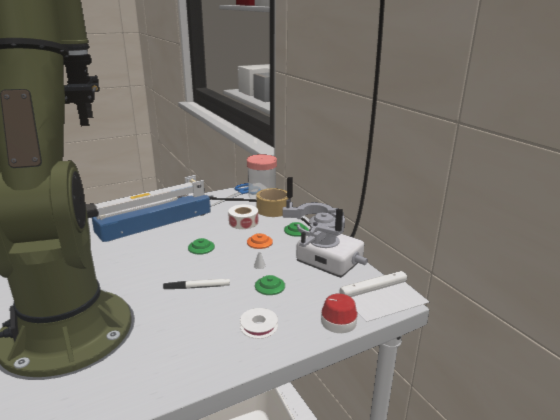

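View pics/top0.png

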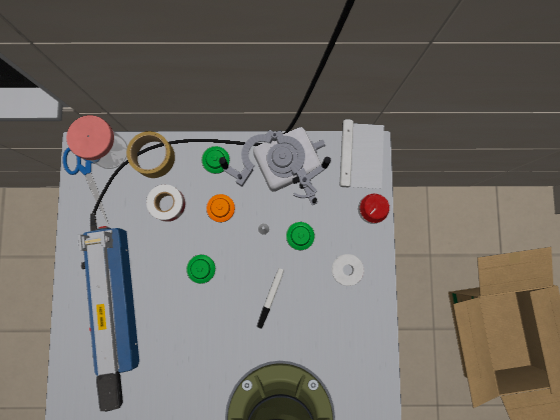

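Run:
```python
import cv2,numpy as np
t=cv2.imread("pics/top0.png");s=cv2.imread("pics/scene0.png")
def c(im,u0,v0,w,h,k,n):
    o=cv2.resize(im[v0:v0+h,u0:u0+w],(w*k,h*k),interpolation=cv2.INTER_CUBIC)
    for u in range(u0-u0%10+10,u0+w,10):
        cv2.line(o,((u-u0)*k,0),((u-u0)*k,8),(0,0,255),1); cv2.putText(o,str(u),((u-u0)*k-10,18),0,.35,(0,0,255),1)
    for v in range(v0-v0%10+10,v0+h,10):
        cv2.line(o,(0,(v-v0)*k),(8,(v-v0)*k),(0,0,255),1); cv2.putText(o,str(v),(10,(v-v0)*k+4),0,.35,(0,0,255),1)
    cv2.imwrite(n,o)
c(t,210,120,130,95,6,"pics/t2.png"); c(s,280,165,100,105,6 if 0 else 5,"pics/s2.png")
```

```text
(no output)
```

View pics/t2.png

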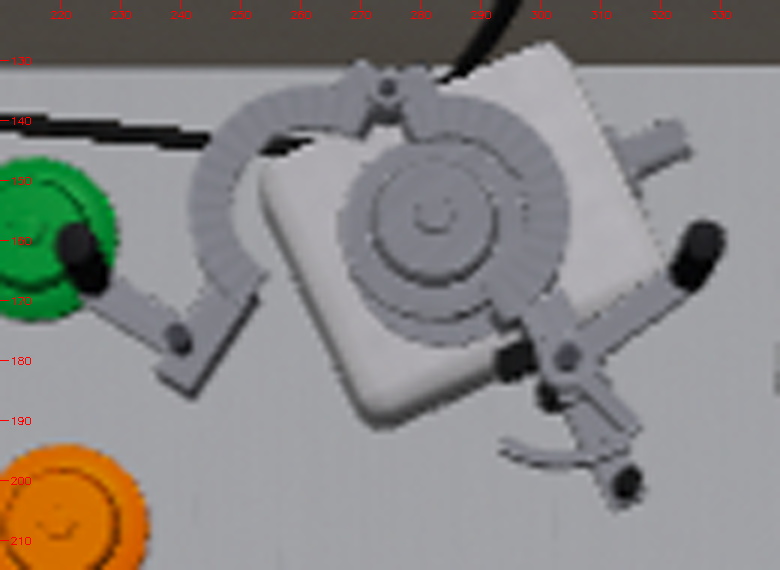

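View pics/s2.png

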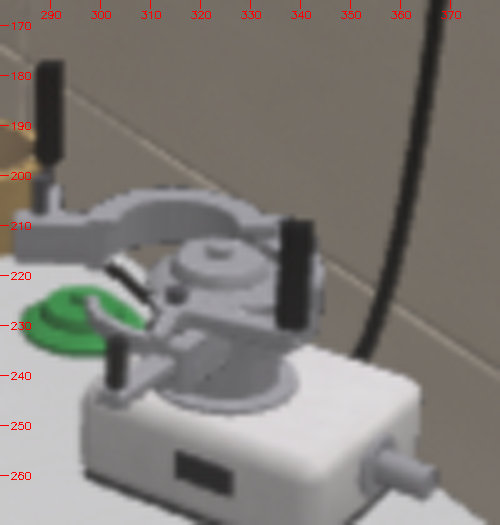

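Run:
```python
from h import *
t=snapshot("top");s=snapshot("scene")
r=lambda p:np.round(p,1).tolist()
print("ringpost top",r(ray(t,222.7,159.8,166)),r(ray(t,225.8,166.3,116)),"sc",r(ray(s,290.2,177.3,166)),r(ray(s,289.3,197,116)))
print("lever post",r(ray(t,327.5,159.3,166)),r(ray(t,324.8,165.8,121)),"sc",r(ray(s,339.5,209.5,166)),r(ray(s,338,230.5,121)))
print("hinge",r(ray(t,274.5,134.5,112)),"pivot",r(ray(t,304.3,179,122)),"peg",r(ray(t,314.5,200.5,122)))
print("cap top",r(ray(t,282.3,156,117)),"tableedge",r(ray(t,280,131.5,0)),"pad",r(ray(t,296,180,105)), "keeper",r(ray(t,239.7,176,120)))
print("inletfl?")
```

```text
ringpost top [518.0, 108.0, 166.0] [516.9, 107.6, 116.0] sc [521.0, 109.5, 166.0] [519.9, 110.1, 116.0]
lever post [518.6, -90.5, 166.0] [516.4, -90.6, 121.0] sc [519.9, -90.4, 166.0] [517.7, -93.3, 121.0]
hinge [583.8, 9.7, 112.0] pivot [489.5, -49.3, 122.0] peg [446.3, -68.9, 122.0]
cap top [537.7, -5.9, 117.0] tableedge [625.5, -3.2, 0.0] pad [490.9, -33.6, 105.0] keeper [496.2, 79.3, 120.0]
inletfl?
```

Candidates for the handles, by top-view pixel:
- **Ring handle:** the tall black post at (224,163), on the open half ring's tab. It is 119 mm from the hinge at (274,134), so I choose it.
- **Lever handle:** the tall black post at (327,162). It is 50 mm from the pivot at (304,179), so I choose it.
- **Not handles:** the short black peg at (314,200) is the lever stop, and the black block at (296,180) is the ring's stop pad.
- **Look-alikes to leave alone:** the green caps at (215,158), (220,207) (orange) and (300,236). The real cap is the grey one at (282,156).

First move is the transit, with the jaws half closed.

move_arm(rows="0.2 0.01 -0.015 0 0 0 -0.02; 0.2 0.03 -0.043 0 0 0 -0.06; 0.2 0.05 -0.072 0 0 0 -0.12; 0.2 0.07 -0.1 0 0 0 -0.18; 0.2 0.09 -0.129 0 0 0 -0.24; 0.2 0.11 -0.157 0 0 0 -0.3; 0.2 0.13 -0.186 0 0 0 -0.36; 0.2 0.15 -0.214 0 0 0 -0.42; 0.2 0.17 -0.243 0 0 0 -0.48; 0.2 0.19 -0.271 0 0 0 -0.54; 0.2 0.21 -0.3 0 0 0 -0.6; 0.2 0.225 -0.32 0 0 0 -0.65")

```text
time_s: 2.6
tcp_pos: [378.1, 309.1, 292.7]
eef_rot: [[-0.629, 0.778, 0.001], [0.778, 0.629, 0.0], [-0.001, 0.001, -1.0]]
wrist_force: [0.4, 0.2, -0.3]
finger_gap: 35.0
```

move_arm(rows="0.2 0.02 -0.029 0 0 0 -0.02; 0.2 0.04 -0.057 0 0 0 -0.04; 0.2 0.06 -0.086 0 0 0 -0.06; 0.2 0.08 -0.114 0 0 0 -0.08; 0.2 0.1 -0.143 0 0 0 -0.095; 0.2 0.12 -0.171 -0.005 0 0 -0.095; 0.2 0.134 -0.19 -0.01 0 0 -0.095; 0.2 0.1405 -0.2005 -0.0125 0 0 -0.095; 0.2 0.1405 -0.2005 -0.0125 0 0 -0.095; 0.2 0.1405 -0.2005 -0.0125 0 0 -0.095")

```text
time_s: 3.43
tcp_pos: [518.6, 108.7, 280.0]
eef_rot: [[-0.551, 0.834, 0.0], [0.834, 0.551, 0.0], [-0.0, 0.0, -1.0]]
wrist_force: [-0.2, 0.8, -0.7]
finger_gap: 34.9
```

Run:
```python
from h import *
o=observe();print(o["time_s"],o["tcp_pos"],np.round(o["eef_rot"],3).tolist(),o["wrist_force"],o["finger_gap"])
d,f=snap("scene","s3"); cv2.imwrite("pics/s3c.png",cv2.resize(f[100:280,230:420],None,fx=3.3,fy=3.3,interpolation=cv2.INTER_CUBIC))
p=o["tcp_pos"]; print(proj(d,[p[0],p[1],166]))
```

```text
3.4333 [518.55126437 108.72081731 280.00575396] [[-0.551, 0.834, 0.0], [0.834, 0.551, 0.0], [-0.0, 0.0, -1.0]] [-0.20154451  0.78669584 -0.65301982] 34.94260504654549
(np.float64(289.4517653612922), np.float64(177.57070339928853))
```

View pics/s3c.png

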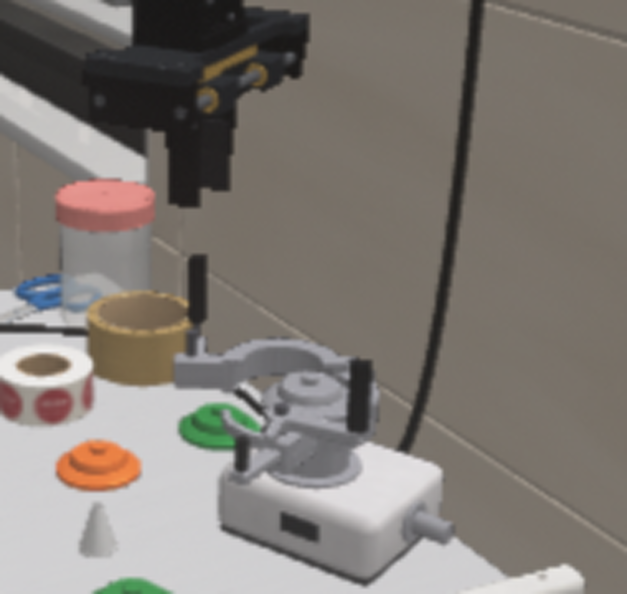

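The fingers stand over the ring post, which is at crop (198,290). I'm descending around it.

move_arm(rows="0.2 0 0 -0.02 0 0 0; 0.2 0 0 -0.04 0 0 0; 0.2 0 0 -0.055 0 0 0; 0.2 0 0 -0.068 0 0 0; 0.2 0 0 -0.078 0 0 0; 0.2 0 0 -0.082 0 0 0; 0.2 0 0 -0.082 0 0 0")

```text
time_s: 4.07
tcp_pos: [517.5, 110.8, 197.5]
eef_rot: [[-0.554, 0.832, -0.001], [0.832, 0.554, 0.0], [0.001, -0.001, -1.0]]
wrist_force: [0.1, 0.4, -0.3]
finger_gap: 34.6
```

Run:
```python
from h import *
o=observe()
d,f=snap("scene","s4"); cv2.imwrite("pics/s4c.png",cv2.resize(f[100:280,230:420],None,fx=3.3,fy=3.3,interpolation=cv2.INTER_CUBIC))
```

```text
(no output)
```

View pics/s4c.png

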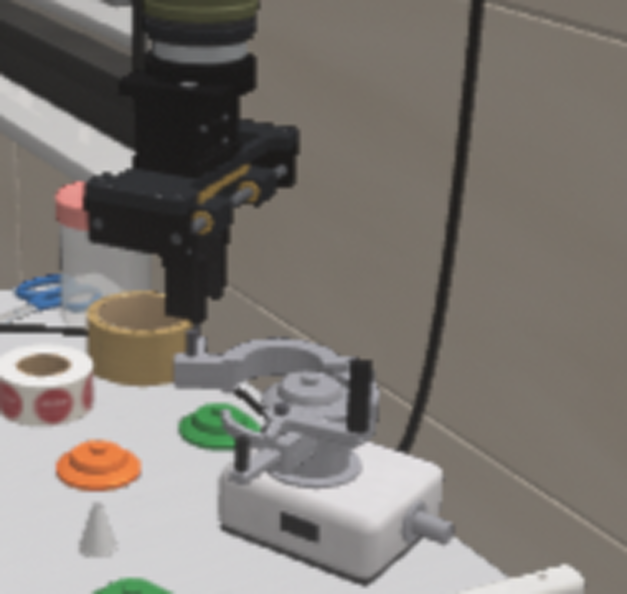

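```bash
cat >> h.py <<'E'
H=np.array([584,9.7]); V=np.array([489.5,-49.3])
def arc(c,r,th0,ths,p):
    for t in ths:
        q=c+r*np.array([np.cos(np.radians(t)),np.sin(np.radians(t))]); print(t,np.round((q-p)/1000,4).tolist(),round(np.radians(t-th0),3))
E
python3 -c "
from h import *
arc(H,120,123.5,[123.5,127,131,135,139,143,147,151,155,159,162,164],np.array([517.5,110.8]))"
```

```text
123.5 [0.0003, -0.001] 0.0
127 [-0.0057, -0.0053] 0.061
131 [-0.0122, -0.0105] 0.131
135 [-0.0184, -0.0162] 0.201
139 [-0.0241, -0.0224] 0.271
143 [-0.0293, -0.0289] 0.34
147 [-0.0341, -0.0357] 0.41
151 [-0.0385, -0.0429] 0.48
155 [-0.0423, -0.0504] 0.55
159 [-0.0455, -0.0581] 0.62
162 [-0.0476, -0.064] 0.672
164 [-0.0489, -0.068] 0.707
```

move_arm(rows="0.56 0 0 0 0 0 0; 0.56 0 0 0 0 0 0; 0.56 0 0 0 0 0 0; 0.56 0 0 0 0 0 0")

```text
time_s: 4.45
tcp_pos: [518.3, 110.8, 198.9]
eef_rot: [[-0.554, 0.833, 0.001], [0.833, 0.554, 0.001], [0.0, 0.002, -1.0]]
wrist_force: [0.4, 0.0, 0.2]
finger_gap: 20.9
```

move_arm(rows="0.56 -0.006 -0.005 -0.001 0 0 0.06; 0.56 -0.013 -0.0105 -0.001 0 0 0.13; 0.56 -0.019 -0.016 -0.001 0 0 0.2; 0.56 -0.025 -0.0225 -0.001 0 0 0.27; 0.56 -0.03 -0.029 -0.001 0 0 0.34; 0.56 -0.035 -0.0357 -0.001 0 0 0.41; 0.56 -0.0393 -0.043 -0.001 0 0 0.48; 0.56 -0.043 -0.0504 -0.001 0 0 0.55; 0.56 -0.0463 -0.058 -0.001 0 0 0.62; 0.56 -0.048 -0.064 -0.001 0 0 0.67; 0.56 -0.0497 -0.068 -0.001 0 0 0.7; 0.56 -0.0497 -0.068 -0.001 0 0 0.7")

```text
time_s: 5.45
tcp_pos: [468.8, 42.2, 198.4]
eef_rot: [[-0.96, 0.28, 0.001], [0.28, 0.96, 0.003], [-0.0, 0.003, -1.0]]
wrist_force: [0.5, 0.5, 0.2]
finger_gap: 19.2
```

Run:
```python
from h import *
d,f=snap("scene","s5"); a=cv2.resize(f[100:280,230:420],None,fx=3,fy=3,interpolation=cv2.INTER_CUBIC)
d,f=snap("top","t5"); b=cv2.resize(f[100:220,200:350],None,fx=3,fy=3,interpolation=cv2.INTER_CUBIC)
cv2.imwrite("pics/s5c.png",a);cv2.imwrite("pics/t5c.png",b)
```

```text
(no output)
```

View pics/s5c.png

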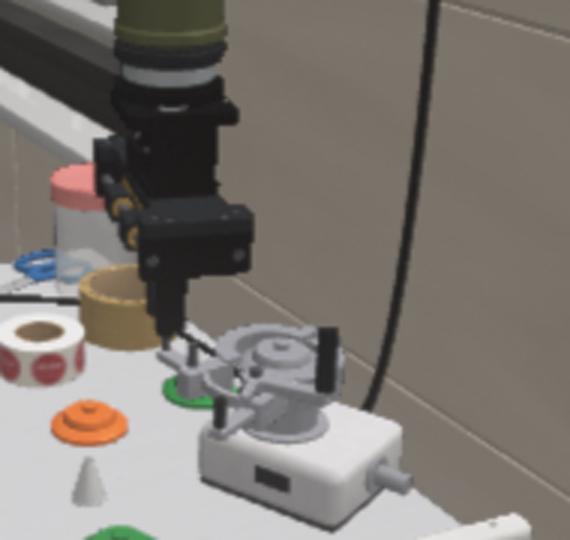

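View pics/t5c.png

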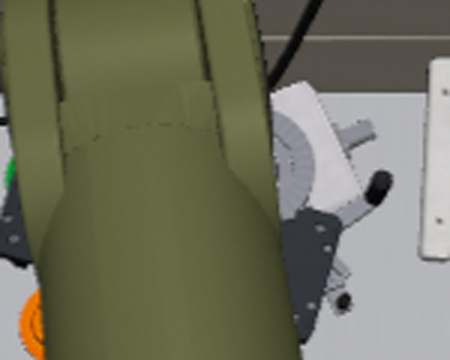

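move_arm(rows="0.56 -0.0008 -0.003 0 0 0 0.03; 0.56 -0.0016 -0.006 0 0 0 0.06; 0.56 -0.0024 -0.009 0 0 0 0.09; 0.56 -0.003 -0.012 0 0 0 0.11; 0.56 -0.0036 -0.0158 0 0 0 0.136; 0.56 -0.0036 -0.0158 0 0 0 0.136")

```text
time_s: 6.05
tcp_pos: [465.3, 26.9, 198.2]
eef_rot: [[-0.989, 0.149, 0.0], [0.149, 0.989, 0.002], [-0.0, 0.002, -1.0]]
wrist_force: [0.6, 0.6, 0.6]
finger_gap: 19.0
```

move_arm(rows="0.56 -0.0002 -0.0015 0 0 0 0.012; 0.56 -0.0004 -0.003 0 0 0 0.025; 0.56 -0.0006 -0.0045 0 0 0 0.038; 0.56 -0.0006 -0.0045 0 0 0 0.038")

```text
time_s: 6.38
tcp_pos: [464.7, 22.3, 198.2]
eef_rot: [[-0.994, 0.111, 0.001], [0.111, 0.994, 0.002], [-0.0, 0.002, -1.0]]
wrist_force: [0.7, 1.6, -0.1]
finger_gap: 19.1
```

move_arm(rows="0.56 -0.0001 -0.0012 0 0 0 0.01; 0.56 -0.0002 -0.0024 0 0 0 0.02; 0.56 -0.0003 -0.0024 0 0 0 0.02")

```text
time_s: 6.63
tcp_pos: [464.4, 19.6, 198.2]
eef_rot: [[-0.996, 0.09, 0.0], [0.09, 0.996, 0.002], [-0.0, 0.002, -1.0]]
wrist_force: [0.2, 1.2, -0.2]
finger_gap: 19.4
```

move_arm(rows="0.56 0 -0.001 0 0 0 0.01; 0.56 -0.0001 -0.002 0 0 0 0.02; 0.56 -0.0001 -0.002 0 0 0 0.02")

```text
time_s: 6.88
tcp_pos: [464.3, 17.4, 198.2]
eef_rot: [[-0.998, 0.07, 0.0], [0.07, 0.998, 0.002], [-0.0, 0.002, -1.0]]
wrist_force: [-0.2, 2.4, -0.2]
finger_gap: 19.1
```

move_arm(rows="0.56 0 -0.001 0 0 0 0.008; 0.56 0 -0.002 0 0 0 0.016; 0.56 0 -0.002 0 0 0 0.016")

```text
time_s: 7.13
tcp_pos: [464.2, 15.1, 198.2]
eef_rot: [[-0.999, 0.054, 0.0], [0.054, 0.999, 0.002], [0.0, 0.002, -1.0]]
wrist_force: [0.7, 0.7, 0.3]
finger_gap: 19.5
```

move_arm(rows="0.56 0 -0.001 0 0 0 0.008; 0.56 0 -0.002 0 0 0 0.016; 0.56 0 -0.002 0 0 0 0.016")

```text
time_s: 7.38
tcp_pos: [464.1, 12.8, 198.2]
eef_rot: [[-0.999, 0.038, -0.0], [0.038, 0.999, 0.002], [0.0, 0.002, -1.0]]
wrist_force: [0.0, 1.1, 0.2]
finger_gap: 19.3
```

move_arm(rows="0.56 0 -0.001 0 0 0 0.008; 0.56 0 -0.0015 0 0 0 0.012; 0.56 0 -0.0015 0 0 0 0.012")

```text
time_s: 7.63
tcp_pos: [464.0, 11.3, 198.2]
eef_rot: [[-1.0, 0.025, -0.0], [0.025, 1.0, 0.002], [0.0, 0.002, -1.0]]
wrist_force: [-0.9, 1.5, -0.9]
finger_gap: 19.3
```

Run:
```python
from h import *
d,f=snap("scene","s6"); cv2.imwrite("pics/s6c.png",cv2.resize(f[140:260,260:380],None,fx=5,fy=5,interpolation=cv2.INTER_CUBIC))
print(observe()["wrist_force"])
```

```text
[1.17917266 2.10362525 0.72494419]
```

View pics/s6c.png

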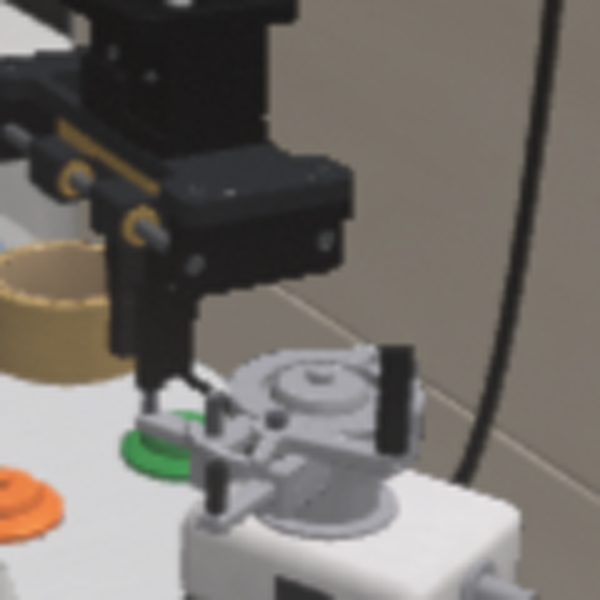

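The post is still caged, at crop (150,400), and the ring is nearly shut. I continue in small steps.

move_arm(rows="0.56 0 -0.001 0 0 0 0.008; 0.56 0 -0.0018 0 0 0 0.015; 0.56 0 -0.0018 0 0 0 0.015")

```text
time_s: 7.93
tcp_pos: [464.0, 9.4, 198.2]
eef_rot: [[-1.0, 0.01, -0.0], [0.01, 1.0, 0.002], [0.0, 0.002, -1.0]]
wrist_force: [0.1, 1.9, -0.1]
finger_gap: 19.3
```

move_arm(rows="0.56 0 -0.001 0 0 0 0.008; 0.56 0 -0.0018 0 0 0 0.015; 0.56 0 -0.0018 0 0 0 0.015")

```text
time_s: 8.18
tcp_pos: [464.1, 7.7, 198.2]
eef_rot: [[-1.0, -0.005, -0.0], [-0.005, 1.0, 0.002], [0.0, 0.002, -1.0]]
wrist_force: [0.4, 2.5, -0.1]
finger_gap: 19.1
```

move_arm(rows="0.56 0.0001 -0.001 0 0 0 0.008; 0.56 0.0001 -0.0015 0 0 0 0.012; 0.56 0.0001 -0.0015 0 0 0 0.012")

```text
time_s: 8.43
tcp_pos: [464.1, 6.4, 198.2]
eef_rot: [[-1.0, -0.018, -0.0], [-0.018, 1.0, 0.002], [0.0, 0.002, -1.0]]
wrist_force: [0.6, 3.7, 0.9]
finger_gap: 19.3
```

move_arm(rows="0.56 0.0001 -0.0007 0 0 0 0.006; 0.56 0.0001 -0.001 0 0 0 0.008; 0.56 0.0001 -0.001 0 0 0 0.008")

```text
time_s: 8.68
tcp_pos: [464.2, 5.6, 198.2]
eef_rot: [[-1.0, -0.026, -0.001], [-0.026, 1.0, 0.003], [0.001, 0.003, -1.0]]
wrist_force: [0.6, 5.7, -0.9]
finger_gap: 19.3
```

move_arm(rows="0.56 0.0001 -0.0007 0 0 0 0.006; 0.56 0.0001 -0.001 0 0 0 0.008; 0.56 0.0001 -0.001 0 0 0 0.008")

```text
time_s: 8.93
tcp_pos: [464.2, 4.8, 198.2]
eef_rot: [[-0.999, -0.034, -0.001], [-0.034, 0.999, 0.003], [0.001, 0.003, -1.0]]
wrist_force: [-0.1, 5.1, 0.3]
finger_gap: 19.1
```

move_arm(rows="0.56 0.0001 -0.0007 0 0 0 0.006; 0.56 0.0001 -0.001 0 0 0 0.008; 0.56 0.0001 -0.001 0 0 0 0.008")

```text
time_s: 9.18
tcp_pos: [464.3, 4.1, 198.2]
eef_rot: [[-0.999, -0.043, -0.001], [-0.043, 0.999, 0.004], [0.001, 0.004, -1.0]]
wrist_force: [-0.9, 4.8, -0.1]
finger_gap: 19.0
```

move_arm(rows="0.56 0.0001 -0.0006 0 0 0 0.004; 0.56 0.0001 -0.001 0 0 0 0.008; 0.56 0.0001 -0.001 0 0 0 0.008")

```text
time_s: 9.43
tcp_pos: [464.4, 3.6, 198.2]
eef_rot: [[-0.999, -0.051, -0.001], [-0.051, 0.999, 0.005], [0.001, 0.005, -1.0]]
wrist_force: [-1.1, 5.3, -0.6]
finger_gap: 19.3
```

move_arm(rows="0.56 0.0001 -0.0006 0 0 0 0.004; 0.56 0.0001 -0.001 0 0 0 0.008; 0.56 0.0001 -0.001 0 0 0 0.008")

```text
time_s: 9.68
tcp_pos: [464.4, 3.2, 198.2]
eef_rot: [[-0.998, -0.06, -0.001], [-0.06, 0.998, 0.005], [0.001, 0.006, -1.0]]
wrist_force: [-0.5, 6.8, -1.0]
finger_gap: 19.1
```

move_arm(rows="0.56 0.0001 -0.0006 0 0 0 0; 0.56 0.0001 -0.0011 0 0 0 0; 0.56 0.0001 -0.0011 0 0 0 0")

```text
time_s: 9.93
tcp_pos: [464.4, 2.8, 198.1]
eef_rot: [[-0.998, -0.061, -0.001], [-0.061, 0.998, 0.006], [0.001, 0.007, -1.0]]
wrist_force: [0.3, 6.7, -1.1]
finger_gap: 19.1
```

move_arm(rows="0.56 0.0001 -0.0006 0 0 0 0; 0.56 0.0001 -0.0012 0 0 0 0; 0.56 0.0001 -0.0012 0 0 0 0")

```text
time_s: 10.18
tcp_pos: [464.5, 2.3, 198.1]
eef_rot: [[-0.998, -0.061, -0.001], [-0.061, 0.998, 0.008], [0.001, 0.008, -1.0]]
wrist_force: [-1.0, 6.1, -0.0]
finger_gap: 19.1
```

move_arm(rows="0.56 0.0001 -0.0006 0 -0.003 0 0; 0.56 0.0001 -0.0012 0 -0.005 0 0; 0.56 0.0001 -0.0012 0 -0.005 0 0")

```text
time_s: 10.43
tcp_pos: [464.5, 2.1, 198.2]
eef_rot: [[-0.998, -0.062, -0.002], [-0.062, 0.998, 0.004], [0.001, 0.004, -1.0]]
wrist_force: [-0.9, 7.2, -0.4]
finger_gap: 19.3
```

move_arm(rows="0.56 0.0001 -0.0006 0 -0.003 0 0; 0.56 0.0001 -0.0012 0 -0.005 0 0; 0.56 0.0001 -0.0012 0 -0.005 0 0")

```text
time_s: 10.68
tcp_pos: [464.5, 1.9, 198.2]
eef_rot: [[-0.998, -0.063, -0.002], [-0.063, 0.998, 0.0], [0.002, 0.001, -1.0]]
wrist_force: [-1.0, 7.1, 1.5]
finger_gap: 19.6
```

move_arm(rows="0.56 0.0001 -0.0008 0 0 0 0; 0.56 0.0001 -0.0015 0 0 0 0; 0.56 0.0001 -0.0015 0 0 0 0")

```text
time_s: 10.93
tcp_pos: [464.5, 1.5, 198.2]
eef_rot: [[-0.998, -0.064, -0.002], [-0.064, 0.998, 0.002], [0.002, 0.002, -1.0]]
wrist_force: [0.5, 7.0, 0.4]
finger_gap: 19.1
```

move_arm(rows="0.56 0.0001 -0.0008 0 -0.002 0 0; 0.56 0.0001 -0.0015 0 -0.003 0 0; 0.56 0.0001 -0.0015 0 -0.003 0 0")

```text
time_s: 11.18
tcp_pos: [464.5, 1.2, 198.2]
eef_rot: [[-0.998, -0.065, -0.002], [-0.065, 0.998, 0.001], [0.002, 0.001, -1.0]]
wrist_force: [-0.3, 6.1, -0.8]
finger_gap: 19.2
```

move_arm(rows="0.56 0.0001 -0.001 0 0 0 0; 0.56 0.0001 -0.002 0 0 0 0; 0.56 0.0001 -0.002 0 0 0 0; 0.56 0.0001 -0.002 0 0 0 0; 0.56 0.0001 -0.002 0 0 0 0")

```text
time_s: 11.6
tcp_pos: [464.5, 0.6, 198.2]
eef_rot: [[-0.998, -0.066, -0.002], [-0.066, 0.998, 0.003], [0.002, 0.003, -1.0]]
wrist_force: [-0.1, 7.3, -0.7]
finger_gap: 19.4
```

Run:
```python
from h import *
for i in range(3):
    snapshot("scene"); o=observe(); print(o["tcp_pos"].round(2),np.round(o["wrist_force"],1),np.round(o["moment"],2),o["qvel"].round(2) if hasattr(o["qvel"],'round') else o["qvel"])
```

```text
[464.53   0.63 198.2 ] [-0.3  7.7 -0.6] [ 1.83  0.09 -0.  ] [-0.03  0.06  0.03  0.06 -0.1   0.08 -0.02]
[464.51   0.65 198.19] [-0.1  8.  -0.2] [ 1.79  0.09 -0.01] [-0.01 -0.07 -0.08  0.1   0.06  0.    0.06]
[464.49   0.64 198.18] [-0.1  7.9 -1.4] [1.75 0.06 0.04] [-0.03 -0.03 -0.14  0.02 -0.06 -0.07  0.03]
```

move_arm(rows="0.56 0.0001 -0.001 0 0 0 0; 0.56 0.0001 -0.002 0 0 0 0; 0.56 0.0001 -0.0024 0 0 0 0; 0.56 0.0001 -0.0024 0 0 0 0")

```text
time_s: 12.08
tcp_pos: [464.5, 0.4, 198.2]
eef_rot: [[-0.998, -0.067, -0.002], [-0.067, 0.998, 0.006], [0.002, 0.006, -1.0]]
wrist_force: [-0.2, 8.8, -0.1]
finger_gap: 19.1
```

```bash
cat > r.py <<'E'
from h import *
for i in range(2):
    d=snapshot("scene"); o=observe(); print(o["time_s"],np.round(o["tcp_pos"],2),np.round(o["wrist_force"],1),np.round(o["moment"],2),np.round(o["eef_rot"],4)[:,2])
E
python3 r.py
```

```text
12.1333 [4.6454e+02 4.3000e-01 1.9818e+02] [-0.1 10.5 -0.2] [2.1  0.01 0.01] [-0.0023  0.006  -1.    ]
12.1833 [4.6454e+02 4.4000e-01 1.9819e+02] [-0.1  9.3 -0.9] [2.1  0.02 0.03] [-0.0023  0.006  -1.    ]
```

move_arm(rows="0.56 0.0001 -0.0015 0 0 0 0; 0.56 0.0001 -0.0022 0 0 0 0; 0.56 0.0001 -0.0027 0 0 0 0; 0.56 0.0001 -0.003 0 0 0 0")

```text
time_s: 12.52
tcp_pos: [464.5, 0.1, 198.1]
eef_rot: [[-0.998, -0.069, -0.002], [-0.069, 0.998, 0.01], [0.002, 0.01, -1.0]]
wrist_force: [0.1, 11.7, -1.3]
finger_gap: 18.8
```

```bash
python3 r.py
```

```text
12.5667 [4.6456e+02 1.4000e-01 1.9813e+02] [-0.1 10.6  0.1] [ 2.4   0.02 -0.04] [-0.0024  0.0099 -0.9999]
12.6167 [4.6455e+02 1.4000e-01 1.9813e+02] [-0.4 10.7 -1.5] [2.33 0.01 0.01] [-0.0024  0.0098 -0.9999]
```

move_arm(rows="0.56 0.0001 -0.0025 0 -0.002 0 0; 0.56 0.0001 -0.003 0 -0.003 0 0; 0.56 0.0001 -0.0034 0 -0.004 0 0; 0.56 0.0001 -0.0034 0 -0.004 0 0")

```text
time_s: 12.95
tcp_pos: [464.6, 0.1, 198.1]
eef_rot: [[-0.997, -0.072, -0.002], [-0.072, 0.997, 0.01], [0.002, 0.011, -1.0]]
wrist_force: [0.2, 12.7, -0.2]
finger_gap: 18.9
```

```bash
python3 r.py
```

```text
13.0 [4.6456e+02 8.0000e-02 1.9812e+02] [-0.6 12.5 -0.5] [ 2.65 -0.05  0.03] [-0.0025  0.0104 -0.9999]
13.05 [4.6457e+02 5.0000e-02 1.9812e+02] [ 0.5 12.8 -0.3] [ 2.66  0.03 -0.01] [-0.0025  0.0104 -0.9999]
```

move_arm(rows="0.56 0.0001 -0.0034 0 -0.004 0 0; 0.56 0.0001 -0.0038 0 -0.006 0 0; 0.56 0.0001 -0.0042 0 -0.008 0 0; 0.56 0.0001 -0.0042 0 -0.008 0 0")

```text
time_s: 13.38
tcp_pos: [464.6, 0.1, 198.2]
eef_rot: [[-0.997, -0.075, -0.002], [-0.075, 0.997, 0.008], [0.002, 0.008, -1.0]]
wrist_force: [-0.4, 14.4, -0.5]
finger_gap: 19.5
```

```bash
python3 r.py
```

```text
13.4333 [4.6459e+02 1.0000e-01 1.9814e+02] [-0.4 13.5 -0.7] [3.13 0.07 0.03] [-0.0025  0.0082 -1.    ]
13.4833 [4.6459e+02 6.0000e-02 1.9814e+02] [-0.2 14.4 -0.3] [ 3.09  0.03 -0.02] [-0.0025  0.0082 -1.    ]
```

move_arm(rows="0.56 0.0001 -0.0042 0 -0.008 0 0; 0.56 0.0001 -0.0045 0 -0.009 0 0; 0.56 0.0001 -0.0046 0 -0.01 0 0; 0.56 0.0001 -0.0046 0 -0.01 0 0; 0.56 0.0001 -0.0046 0 -0.01 0 0; 0.56 0.0001 -0.0046 0 -0.01 0 0; 0.56 0.0001 -0.0046 0 -0.01 0 0; 0.56 0.0001 -0.0046 0 -0.01 0 0; 0.56 0.0001 -0.0046 0 -0.01 0 0")

```text
time_s: 14.23
tcp_pos: [464.7, 0.3, 198.2]
eef_rot: [[-0.997, -0.078, -0.002], [-0.078, 0.997, 0.005], [0.002, 0.005, -1.0]]
wrist_force: [-0.3, 15.2, -0.7]
finger_gap: 19.2
```

```bash
python3 r.py
```

```text
14.2833 [4.6465e+02 2.7000e-01 1.9820e+02] [-0.2 14.9 -0.8] [3.4  0.04 0.02] [-0.0023  0.0049 -1.    ]
14.3333 [4.6462e+02 2.7000e-01 1.9818e+02] [ 0.  15.8 -0.5] [3.37 0.05 0.06] [-0.0024  0.0049 -1.    ]
```

move_arm(rows="0.56 0.0001 -0.0046 0 -0.008 0 0; 0.56 0.0001 -0.005 0 -0.009 0 0; 0.56 0.0001 -0.0052 0 -0.01 0 0; 0.56 0.0001 -0.0052 0 -0.01 0 0; 0.56 0.0001 -0.0052 0 -0.01 0 0; 0.56 0.0001 -0.0052 0 -0.01 0 0; 0.56 0.0001 -0.0052 0 -0.01 0 0; 0.56 0.0001 -0.0052 0 -0.01 0 0")

```text
time_s: 15.0
tcp_pos: [464.7, 0.4, 198.2]
eef_rot: [[-0.997, -0.081, -0.002], [-0.081, 0.997, 0.002], [0.002, 0.002, -1.0]]
wrist_force: [0.0, 17.0, -0.3]
finger_gap: 19.6
```

```bash
python3 r.py; python3 -c "
import cv2
from h import *
d,f=snap('scene','s7'); cv2.imwrite('pics/s7c.png',cv2.resize(f[140:260,260:380],None,fx=5,fy=5,interpolation=cv2.INTER_CUBIC))"
```

```text
15.05 [4.6465e+02 3.5000e-01 1.9819e+02] [-0.6 15.8 -0.6] [ 3.7   0.   -0.01] [-0.0023  0.0022 -1.    ]
15.1 [4.6466e+02 3.9000e-01 1.9821e+02] [-0.6 16.3 -1. ] [ 3.7   0.02 -0.02] [-0.0022  0.0023 -1.    ]
```

View pics/s7c.png

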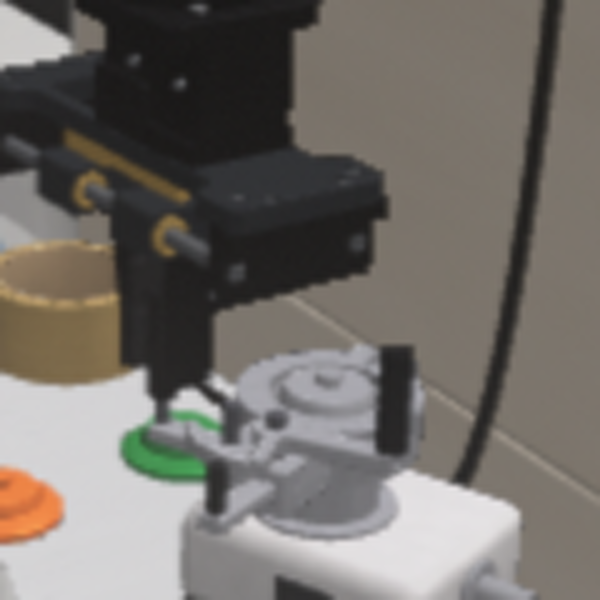

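The ring is on its stop: about 16 N held for more than 0.5 s with no further travel. I'm releasing by opening the jaws, then rising.

move_arm(rows="0.4 0 -0.002 0 0 0 0; 0.3 0 0 0 0 0 0; 0.2 0 0.001 0 0 0 0; 0.2 0 0.002 0 0 0 0; 0.2 0 0.002 0 0 0 0; 0.2 0 0.002 0.015 0 0 0; 0.2 0 0.002 0.04 0 0 0; 0.2 0 0.002 0.07 0 0 0; 0.2 0 0.002 0.08 0 0 0")

```text
time_s: 15.9
tcp_pos: [466.1, 1.3, 281.9]
eef_rot: [[-0.997, -0.08, 0.003], [-0.08, 0.997, 0.002], [-0.003, 0.002, -1.0]]
wrist_force: [1.0, -0.1, -0.1]
finger_gap: 34.9
```

move_arm(rows="0.2 0.005 -0.009 0 0 0 -0.1; 0.2 0.01 -0.018 0 0 0 -0.2; 0.2 0.015 -0.027 0 0 0 -0.3; 0.2 0.02 -0.036 0 0 0 -0.4; 0.2 0.025 -0.045 0 0 0 -0.5; 0.2 0.03 -0.055 0 0 0 -0.6; 0.2 0.036 -0.065 0 0 0 -0.7; 0.2 0.042 -0.075 0 0 0 -0.8; 0.2 0.048 -0.085 0 0 0 -0.9; 0.2 0.052 -0.0923 0 0 0 -1; 0.2 0.052 -0.0923 0 0 0 -1.05; 0.2 0.052 -0.0923 0 0 0 -1.05")

```text
time_s: 16.9
tcp_pos: [517.8, -92.5, 281.3]
eef_rot: [[-0.562, 0.827, 0.002], [0.827, 0.562, -0.002], [-0.003, 0.001, -1.0]]
wrist_force: [-0.4, 0.4, 0.2]
finger_gap: 34.9
```

Run:
```python
from h import *
d,f=snap("scene","s8"); cv2.imwrite("pics/s8c.png",cv2.resize(f[100:280,230:420],None,fx=3.3,fy=3.3,interpolation=cv2.INTER_CUBIC))
o=observe(); print(np.round(o["q"],1),o["wrist_force"])
```

```text
[-28.1   3.2  36.8 102.9  -1.9  74.4  43.6] [ 0.41234097  0.18900143 -0.52102118]
```

View pics/s8c.png

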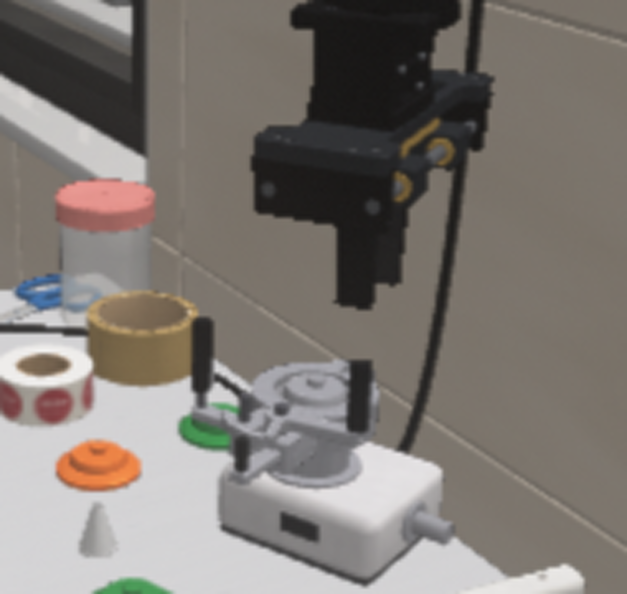

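move_arm(rows="0.2 0 0.0015 -0.02 0 0 0; 0.2 0 0.0015 -0.04 0 0 0; 0.2 0 0.0015 -0.055 0 0 0; 0.2 0 0.0015 -0.068 0 0 0; 0.2 0 0.0015 -0.078 0 0 0; 0.2 0 0.0015 -0.0825 0 0 0; 0.2 0 0.0015 -0.0825 0 0 0; 0.56 0 0.0015 -0.0825 0 0 0; 0.56 0 0.0015 -0.0825 0 0 0; 0.56 0 0.0015 -0.0825 0 0 0; 0.56 0 0.0015 -0.0825 0 0 0")

```text
time_s: 17.87
tcp_pos: [518.2, -90.4, 199.6]
eef_rot: [[-0.565, 0.825, 0.004], [0.825, 0.565, -0.002], [-0.003, 0.002, -1.0]]
wrist_force: [0.2, -0.9, 0.4]
finger_gap: 20.9
```

Run:
```python
from h import *
d,f=snap("scene","s9"); cv2.imwrite("pics/s9c.png",cv2.resize(f[140:260,260:380],None,fx=5,fy=5,interpolation=cv2.INTER_CUBIC))
p=np.array(observe()["tcp_pos"][:2]); q=p-V; print(p,np.hypot(*q),np.degrees(np.arctan2(q[1],q[0])))
arc(V,50,-55.6,[-57,-61,-66,-71,-76,-81,-86,-91,-96,-101,-105,-107],p)
```

```text
[518.0989828 -90.3993012] 50.070494070632016 -55.167841337946314
-57 [-0.0014, -0.0008] -0.024
-61 [-0.0044, -0.0026] -0.094
-66 [-0.0083, -0.0046] -0.182
-71 [-0.0123, -0.0062] -0.269
-76 [-0.0165, -0.0074] -0.356
-81 [-0.0208, -0.0083] -0.443
-86 [-0.0251, -0.0088] -0.531
-91 [-0.0295, -0.0089] -0.618
-96 [-0.0338, -0.0086] -0.705
-101 [-0.0381, -0.008] -0.792
-105 [-0.0415, -0.0072] -0.862
-107 [-0.0432, -0.0067] -0.897
```

View pics/s9c.png

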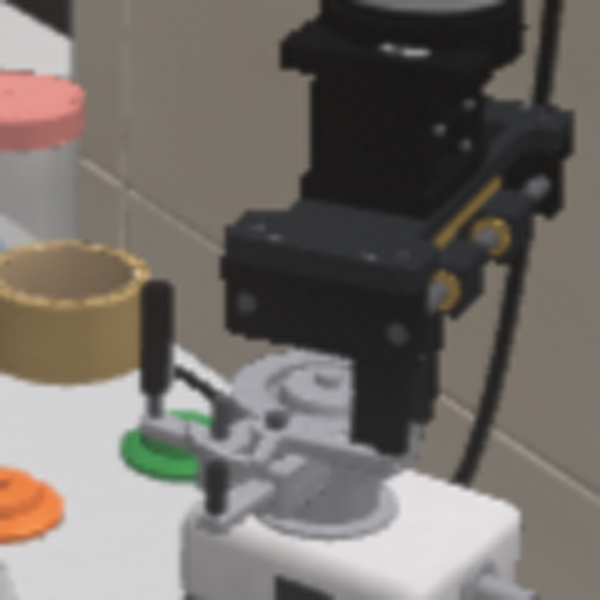

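move_arm(rows="0.56 -0.0014 -0.0008 0 0 0 -0.02; 0.56 -0.0044 -0.0026 0 0 0 -0.09; 0.56 -0.0083 -0.0046 0 0 0 -0.17; 0.56 -0.0123 -0.0062 0 0 0 -0.25; 0.56 -0.0165 -0.0074 0 0 0 -0.34; 0.56 -0.0208 -0.0083 0 0 0 -0.43; 0.56 -0.0208 -0.0083 0 0 0 -0.43")

```text
time_s: 18.5
tcp_pos: [496.9, -99.0, 199.7]
eef_rot: [[-0.167, 0.986, 0.003], [0.986, 0.167, -0.003], [-0.003, 0.002, -1.0]]
wrist_force: [0.3, -0.3, 0.6]
finger_gap: 19.3
```

```bash
cat > l.py <<'E'
from h import *
import sys
o=observe(); p=np.array(o["tcp_pos"][:2]); q=p-V; th=np.degrees(np.arctan2(q[1],q[0])); print(o["time_s"],p,np.hypot(*q),th,np.round(o["wrist_force"],1),np.round(o["moment"],2))
jaw=np.degrees(np.arctan2(o["eef_rot"][1][1],o["eef_rot"][0][1])); print("jaw",jaw, "want",th+90)
arc(V,50,th,[th-2*i for i in range(1,13)],p)
E
python3 l.py
```

```text
18.5 [496.87504714 -98.99370162] 50.237986632794495 -81.55834522843915 [ 0.3 -0.3  0.6] [-0.11  0.11  0.04]
jaw 9.585200445797328 want 8.441654771560849
-83.55834522843915 [-0.0018, 0.0] -0.035
-85.55834522843915 [-0.0035, -0.0002] -0.07
-87.55834522843915 [-0.0052, -0.0003] -0.105
-89.55834522843915 [-0.007, -0.0003] -0.14
-91.55834522843915 [-0.0087, -0.0003] -0.175
-93.55834522843915 [-0.0105, -0.0002] -0.209
-95.55834522843915 [-0.0122, -0.0001] -0.244
-97.55834522843915 [-0.014, 0.0001] -0.279
-99.55834522843915 [-0.0157, 0.0004] -0.314
-101.55834522843915 [-0.0174, 0.0007] -0.349
-103.55834522843915 [-0.0191, 0.0011] -0.384
-105.55834522843915 [-0.0208, 0.0015] -0.419
```

move_arm(rows="0.56 -0.0018 0 0 0 0 -0.035; 0.56 -0.0035 -0.0002 0 0 0 -0.07; 0.56 -0.0052 -0.0003 0 0 0 -0.105; 0.56 -0.007 -0.0003 0 0 0 -0.14; 0.56 -0.0087 -0.0003 0 0 0 -0.175; 0.56 -0.0105 -0.0002 0 0 0 -0.21; 0.56 -0.0105 -0.0002 0 0 0 -0.21")

```text
time_s: 19.08
tcp_pos: [486.6, -99.2, 199.9]
eef_rot: [[0.042, 0.999, 0.003], [0.999, -0.042, -0.003], [-0.003, 0.003, -1.0]]
wrist_force: [0.6, -1.4, -0.2]
finger_gap: 19.3
```

```bash
python3 l.py;python3 - <<'E'
from h import *
d,f=snap("scene","s10"); cv2.imwrite("pics/s10c.png",cv2.resize(f[140:260,260:380],None,fx=5,fy=5,interpolation=cv2.INTER_CUBIC))
E
```

```text
19.0833 [486.55424019 -99.21417054] 50.001019208072464 -93.37747899720692 [ 0.6 -1.4 -0.2] [-0.16 -0.04  0.01]
jaw -2.386005477028885 want -3.3774789972069215
-95.37747899720692 [-0.0017, 0.0001] -0.035
-97.37747899720692 [-0.0035, 0.0003] -0.07
-99.37747899720692 [-0.0052, 0.0006] -0.105
-101.37747899720692 [-0.0069, 0.0009] -0.14
-103.37747899720692 [-0.0086, 0.0013] -0.175
-105.37747899720692 [-0.0103, 0.0017] -0.209
-107.37747899720692 [-0.012, 0.0022] -0.244
-109.37747899720692 [-0.0136, 0.0027] -0.279
-111.37747899720692 [-0.0153, 0.0034] -0.314
-113.37747899720692 [-0.0169, 0.004] -0.349
-115.37747899720692 [-0.0185, 0.0047] -0.384
-117.37747899720692 [-0.02, 0.0055] -0.419
```

View pics/s10c.png

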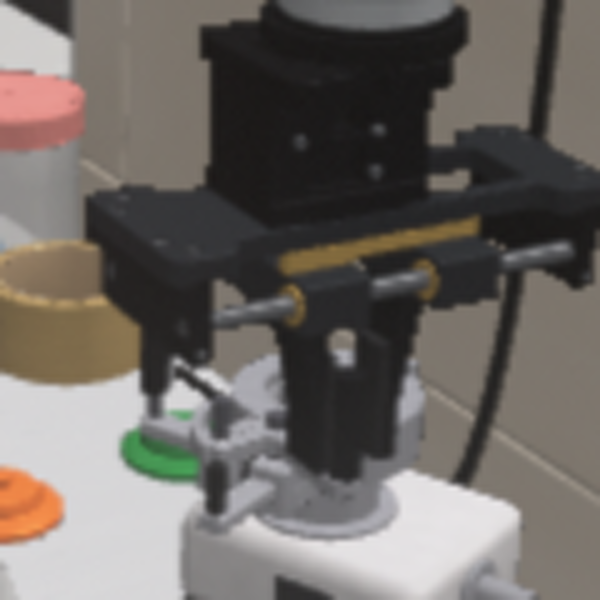

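move_arm(rows="0.56 -0.0017 0.0001 0 0 0 -0.035; 0.56 -0.0035 0.0003 0 0 0 -0.07; 0.56 -0.0052 0.0006 0 0 0 -0.105; 0.56 -0.0069 0.0009 0 0 0 -0.14; 0.56 -0.0086 0.0013 0 0 0 -0.175; 0.56 -0.0103 0.0017 0 0 0 -0.21; 0.56 -0.0103 0.0017 0 0 0 -0.21")

```text
time_s: 19.72
tcp_pos: [476.4, -97.6, 200.0]
eef_rot: [[0.247, 0.969, 0.002], [0.969, -0.247, -0.004], [-0.003, 0.003, -1.0]]
wrist_force: [1.1, 1.0, -0.3]
finger_gap: 19.1
```

```bash
python3 l.py
```

```text
19.7167 [476.41007956 -97.55489164] 49.99880582517118 -105.17717136739071 [ 1.1  1.  -0.3] [-0.15 -0.04  0.02]
jaw -14.28062776745148 want -15.177171367390713
-107.17717136739071 [-0.0017, 0.0005] -0.035
-109.17717136739071 [-0.0033, 0.001] -0.07
-111.17717136739071 [-0.005, 0.0016] -0.105
-113.17717136739071 [-0.0066, 0.0023] -0.14
-115.17717136739071 [-0.0082, 0.003] -0.175
-117.17717136739071 [-0.0097, 0.0038] -0.209
-119.17717136739071 [-0.0113, 0.0046] -0.244
-121.17717136739071 [-0.0128, 0.0055] -0.279
-123.17717136739071 [-0.0143, 0.0064] -0.314
-125.17717136739071 [-0.0157, 0.0074] -0.349
-127.17717136739071 [-0.0171, 0.0084] -0.384
-129.1771713673907 [-0.0185, 0.0095] -0.419
```

move_arm(rows="0.56 -0.0017 0.0005 0 0 0 -0.035; 0.56 -0.0033 0.001 0 0 0 -0.07; 0.56 -0.005 0.0016 0 0 0 -0.105; 0.56 -0.0066 0.0023 0 0 0 -0.14; 0.56 -0.0082 0.003 0 0 0 -0.175; 0.56 -0.0097 0.0038 0 0 0 -0.21; 0.56 -0.0097 0.0038 0 0 0 -0.21")

```text
time_s: 20.3
tcp_pos: [467.2, -93.9, 200.2]
eef_rot: [[0.442, 0.897, 0.003], [0.897, -0.442, -0.004], [-0.003, 0.005, -1.0]]
wrist_force: [3.5, -0.2, -0.5]
finger_gap: 19.4
```

```bash
python3 l.py
```

```text
20.3 [467.21657454 -93.93744293] 49.89040349951722 -116.52879549214532 [ 3.5 -0.2 -0.5] [-0.33 -0.47  0.02]
jaw -26.22922939886891 want -26.52879549214532
-118.52879549214532 [-0.0016, 0.0007] -0.035
-120.52879549214532 [-0.0031, 0.0016] -0.07
-122.52879549214532 [-0.0046, 0.0025] -0.105
-124.52879549214532 [-0.0061, 0.0034] -0.14
-126.52879549214532 [-0.0075, 0.0045] -0.175
-128.52879549214532 [-0.0089, 0.0055] -0.209
-130.52879549214532 [-0.0102, 0.0066] -0.244
-132.52879549214532 [-0.0115, 0.0078] -0.279
-134.52879549214532 [-0.0128, 0.009] -0.314
-136.52879549214532 [-0.014, 0.0102] -0.349
-138.52879549214532 [-0.0152, 0.0115] -0.384
-140.52879549214532 [-0.0163, 0.0129] -0.419
```

move_arm(rows="0.56 -0.0016 0.0007 0 0 0 -0.035; 0.56 -0.0031 0.0016 0 0 0 -0.07; 0.56 -0.0046 0.0025 0 0 0 -0.105; 0.56 -0.0061 0.0034 0 0 0 -0.14; 0.56 -0.0075 0.0045 0 0 0 -0.175; 0.56 -0.0075 0.0045 0 0 0 -0.175")

```text
time_s: 20.8
tcp_pos: [460.1, -89.7, 200.4]
eef_rot: [[0.59, 0.807, 0.003], [0.807, -0.59, -0.005], [-0.002, 0.006, -1.0]]
wrist_force: [2.8, -1.7, -0.8]
finger_gap: 19.1
```

```bash
python3 l.py;python3 - <<'E'
from h import *
d,f=snap("scene","s11"); cv2.imwrite("pics/s11c.png",cv2.resize(f[140:260,260:380],None,fx=5,fy=5,interpolation=cv2.INTER_CUBIC))
E
```

```text
20.8 [460.11138317 -89.69571369] 49.95502460896433 -126.03657120706305 [ 2.8 -1.7 -0.8] [-0.34 -0.37  0.02]
jaw -36.164265200039935 want -36.03657120706305
-128.03657120706305 [-0.0014, 0.001] -0.035
-130.03657120706305 [-0.0028, 0.0021] -0.07
-132.03657120706305 [-0.0041, 0.0033] -0.105
-134.03657120706305 [-0.0054, 0.0045] -0.14
-136.03657120706305 [-0.0066, 0.0057] -0.175
-138.03657120706305 [-0.0078, 0.007] -0.209
-140.03657120706305 [-0.0089, 0.0083] -0.244
-142.03657120706305 [-0.01, 0.0096] -0.279
-144.03657120706305 [-0.0111, 0.011] -0.314
-146.03657120706305 [-0.0121, 0.0125] -0.349
-148.03657120706305 [-0.013, 0.0139] -0.384
-150.03657120706305 [-0.0139, 0.0154] -0.419
```

View pics/s11c.png

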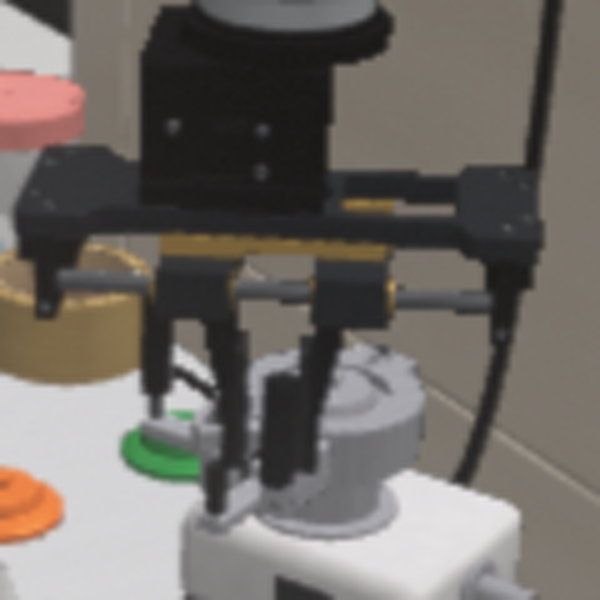

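Run:
```python
from h import *
d=snapshot("scene")
for z in (90,100,110,120,130,140): print(z,np.round(proj(d,[446,-69,z]),1))
a=cv2.imread("pics/s2.png");
t=snapshot("top")
for z in (100,115,130): print(z,ray(t,314.5,200.3,z)[:2], ray(d,303.3,232.8,z)[:2])
```

```text
90 [300.8 246.8]
100 [301.  242.4]
110 [301.1 238.1]
120 [301.2 233.6]
130 [301.4 229.2]
140 [301.5 224.7]
100 [449.92500158 -71.01829753] [471.54608489 -35.67852374]
115 [447.69201041 -69.59184141] [456.49323399 -59.80379166]
130 [445.45901924 -68.1653853 ] [441.4403831  -83.92905957]
```

The peg's top is at about 121 mm and the fingertips are at 130 mm. I raise 3 mm more and go on.

move_arm(rows="0.56 -0.0014 0.001 0.001 0 0 -0.03; 0.56 -0.0028 0.0021 0.002 0 0 -0.06; 0.56 -0.0041 0.0033 0.003 0 0 -0.095; 0.56 -0.0054 0.0045 0.003 0 0 -0.13; 0.56 -0.0054 0.0045 0.003 0 0 -0.13")

```text
time_s: 21.37
tcp_pos: [454.5, -85.6, 203.4]
eef_rot: [[0.689, 0.725, 0.002], [0.725, -0.689, -0.006], [-0.003, 0.005, -1.0]]
wrist_force: [1.2, -0.9, 0.7]
finger_gap: 18.8
```

```bash
python3 l.py
```

```text
21.3667 [454.4947199  -85.57693778] 50.41215974141738 -133.9779654419917 [ 1.2 -0.9  0.7] [-0.5  -0.1  -0.01]
jaw -43.57070242178551 want -43.9779654419917
-135.9779654419917 [-0.0009, 0.0015] -0.035
-137.9779654419917 [-0.0021, 0.0028] -0.07
-139.9779654419917 [-0.0033, 0.0041] -0.105
-141.9779654419917 [-0.0044, 0.0055] -0.14
-143.9779654419917 [-0.0054, 0.0069] -0.175
-145.9779654419917 [-0.0064, 0.0083] -0.209
-147.9779654419917 [-0.0074, 0.0098] -0.244
-149.9779654419917 [-0.0083, 0.0113] -0.279
-151.9779654419917 [-0.0091, 0.0128] -0.314
-153.9779654419917 [-0.0099, 0.0143] -0.349
-155.9779654419917 [-0.0107, 0.0159] -0.384
-157.9779654419917 [-0.0113, 0.0175] -0.419
```

Now in steps of about 1.7 mm, feeling for the peg.

move_arm(rows="0.56 -0.001 0.0012 0 0 0 -0.03; 0.56 -0.002 0.0026 0 0 0 -0.07; 0.56 -0.002 0.0026 0 0 0 -0.07")

```text
time_s: 21.62
tcp_pos: [452.3, -83.2, 203.4]
eef_rot: [[0.738, 0.675, 0.001], [0.675, -0.738, -0.006], [-0.004, 0.005, -1.0]]
wrist_force: [0.4, -2.5, -0.3]
finger_gap: 19.4
```

move_arm(rows="0.56 -0.0006 0.0007 0 0 0 -0.02; 0.56 -0.0012 0.0014 0 0 0 -0.04; 0.56 -0.0012 0.0014 0 0 0 -0.04")

```text
time_s: 21.87
tcp_pos: [451.1, -81.8, 203.4]
eef_rot: [[0.764, 0.645, 0.0], [0.645, -0.764, -0.006], [-0.004, 0.005, -1.0]]
wrist_force: [1.6, -1.8, -0.8]
finger_gap: 19.0
```

move_arm(rows="0.56 -0.0006 0.0007 0 0 0 -0.02; 0.56 -0.0011 0.0014 0 0 0 -0.04; 0.56 -0.0011 0.0014 0 0 0 -0.04")

```text
time_s: 22.12
tcp_pos: [449.9, -80.2, 203.4]
eef_rot: [[0.79, 0.613, -0.0], [0.613, -0.79, -0.006], [-0.004, 0.005, -1.0]]
wrist_force: [1.8, -1.7, -0.9]
finger_gap: 19.1
```

```bash
python3 l.py
```

```text
22.1167 [449.85871273 -80.24385533] 50.28870488818935 -142.02452154618044 [ 1.8 -1.7 -0.9] [-0.51 -0.25 -0.01]
jaw -52.18145527834311 want -52.02452154618044
-144.02452154618044 [-0.0008, 0.0016] -0.035
-146.02452154618044 [-0.0018, 0.003] -0.07
-148.02452154618044 [-0.0028, 0.0045] -0.105
-150.02452154618044 [-0.0037, 0.006] -0.14
-152.02452154618044 [-0.0045, 0.0075] -0.175
-154.02452154618044 [-0.0053, 0.009] -0.209
-156.02452154618044 [-0.006, 0.0106] -0.244
-158.02452154618044 [-0.0067, 0.0122] -0.279
-160.02452154618044 [-0.0074, 0.0139] -0.314
-162.02452154618044 [-0.0079, 0.0155] -0.349
-164.02452154618044 [-0.0084, 0.0172] -0.384
-166.02452154618044 [-0.0089, 0.0189] -0.419
```

move_arm(rows="0.56 -0.0004 0.0008 0 0 0 -0.02; 0.56 -0.0008 0.0015 0 0 0 -0.035; 0.56 -0.0008 0.0015 0 0 0 -0.035")

```text
time_s: 22.37
tcp_pos: [449.0, -79.0, 203.4]
eef_rot: [[0.812, 0.584, -0.0], [0.584, -0.812, -0.007], [-0.004, 0.005, -1.0]]
wrist_force: [1.4, -2.8, -0.8]
finger_gap: 19.0
```

move_arm(rows="0.56 -0.0005 0.0008 0 0 0 -0.02; 0.56 -0.001 0.0015 0 0 0 -0.035; 0.56 -0.001 0.0015 0 0 0 -0.035")

```text
time_s: 22.62
tcp_pos: [448.9, -78.5, 203.4]
eef_rot: [[0.832, 0.554, 0.002], [0.554, -0.832, -0.009], [-0.003, 0.009, -1.0]]
wrist_force: [5.7, -4.3, -5.5]
finger_gap: 19.4
```

```bash
python3 l.py|head -3
```

```text
22.6167 [448.8930724  -78.46723682] 49.99650260322253 -144.31098227651046 [ 5.7 -4.3 -5.5] [-1.17 -1.09  0.01]
jaw -56.345879470611656 want -54.31098227651046
-146.31098227651046 [-0.001, 0.0014] -0.035
```

Run:
```python
from h import *
d,f=snap("scene","s12"); cv2.imwrite("pics/s12c.png",cv2.resize(f[170:260,270:370],None,fx=7,fy=6.5,interpolation=cv2.INTER_CUBIC))
print(observe()["wrist_force"],observe()["tcp_pos"])
```

```text
[ 5.74779908 -4.53501421 -5.03013572] [448.9072978  -78.46060915 203.45225597]
```

View pics/s12c.png

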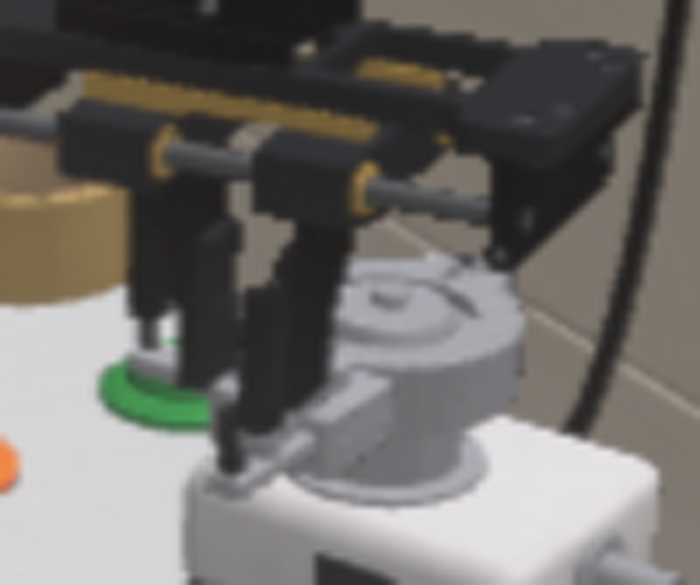

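move_arm(rows="0.56 -0.0006 0.001 0 0 0 0; 0.56 -0.0008 0.0014 0 0 0 0; 0.56 -0.001 0.0017 0 0 0 0; 0.56 -0.001 0.0017 0 0 0 0")

```text
time_s: 23.0
tcp_pos: [448.8, -78.3, 203.5]
eef_rot: [[0.833, 0.553, 0.005], [0.553, -0.833, -0.011], [-0.002, 0.012, -1.0]]
wrist_force: [5.4, -6.4, -5.3]
finger_gap: 19.4
```

```bash
python3 l.py|head -3
```

```text
23.0 [448.75421695 -78.28935145] 50.0060129721357 -144.5693376399912 [ 5.4 -6.4 -5.3] [-1.35 -1.12  0.02]
jaw -56.402926390464174 want -54.569337639991204
-146.5693376399912 [-0.001, 0.0014] -0.035
```

move_arm(rows="0.56 -0.001 0.0017 0 0 0 0; 0.56 -0.0014 0.0022 0 0 0 0; 0.56 -0.0017 0.0026 0 0 0 0; 0.56 -0.0017 0.0026 0 0 0 0")

```text
time_s: 23.33
tcp_pos: [448.4, -77.9, 203.4]
eef_rot: [[0.834, 0.552, 0.009], [0.552, -0.834, -0.015], [-0.001, 0.018, -1.0]]
wrist_force: [8.0, -8.4, -7.8]
finger_gap: 19.4
```

```bash
python3 l.py|head -3
```

```text
23.3333 [448.38571455 -77.90903756] 50.088536591288715 -145.16819066173858 [ 8.  -8.4 -7.8] [-1.8  -1.56  0.  ]
jaw -56.50286509851634 want -55.16819066173858
-147.16819066173858 [-0.0009, 0.0015] -0.035
```

move_arm(rows="0.56 0.0005 -0.0008 0 -0.008 -0.004 0; 0.56 0.001 -0.0016 0 -0.015 -0.008 0; 0.56 0.001 -0.0016 0 -0.015 -0.008 0")

```text
time_s: 23.58
tcp_pos: [448.8, -78.7, 203.2]
eef_rot: [[0.834, 0.552, 0.016], [0.552, -0.833, -0.029], [-0.003, 0.033, -0.999]]
wrist_force: [-1.1, -0.3, 0.3]
finger_gap: 19.1
```

```bash
python3 l.py|head -2;python3 - <<'E'
from h import *
d,f=snap("scene","s13"); cv2.imwrite("pics/s13c.png",cv2.resize(f[170:260,270:370],None,fx=7,fy=6.5,interpolation=cv2.INTER_CUBIC))
print(np.round(observe()["eef_rot"],3)[:,2])
E
```

```text
23.5833 [448.75349291 -78.68219815] 50.23536013943966 -144.20472666358057 [-1.1 -0.3  0.3] [-0.04  0.14 -0.03]
jaw -56.47701752152735 want -54.20472666358057
[ 0.016 -0.029 -0.999]
```

View pics/s13c.png

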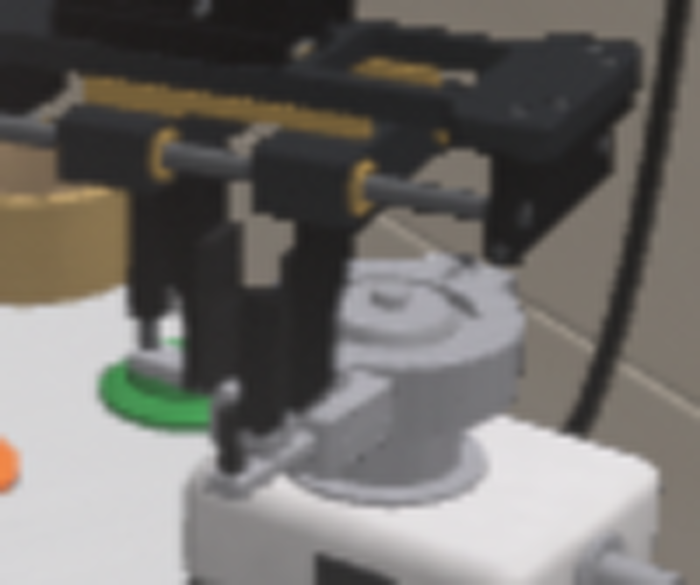

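move_arm(rows="0.52 0.0008 -0.0013 0 0.012 0.007 0; 0.45 0.0018 -0.003 0 0.029 0.016 0; 0.4 0.0018 -0.003 0 0.029 0.016 0; 0.4 0.0018 -0.003 0 0.029 0.016 0; 0.4 0.0018 -0.003 0.01 0.029 0.016 0; 0.4 0.0018 -0.003 0.03 0.029 0.016 0; 0.4 0.0018 -0.003 0.06 0.029 0.016 0; 0.4 0.0018 -0.003 0.08 0.029 0.016 0; 0.4 0.0018 -0.003 0.08 0.029 0.016 0")

```text
time_s: 24.38
tcp_pos: [452.8, -81.7, 288.2]
eef_rot: [[0.833, 0.553, 0.008], [0.553, -0.833, 0.001], [0.007, 0.004, -1.0]]
wrist_force: [0.2, -0.3, 0.8]
finger_gap: 25.9
```

move_arm(rows="0.4 -0.005 -0.02 0.02 0 0 0; 0.4 -0.015 -0.05 0.04 0 0 0; 0.4 -0.02 -0.09 0.06 0 0 0; 0.4 -0.025 -0.13 0.06 0 0 0; 0.4 -0.03 -0.165 0.06 0 0 0; 0.4 -0.03 -0.2 0.06 0 0 0; 0.4 -0.03 -0.23 0.06 0 0 0; 0.4 -0.03 -0.23 0.06 0 0 0; 0.4 -0.03 -0.23 0.06 0 0 0")

```text
time_s: 25.13
tcp_pos: [421.9, -313.0, 348.0]
eef_rot: [[0.836, 0.549, 0.006], [0.549, -0.836, 0.0], [0.005, 0.003, -1.0]]
wrist_force: [-0.2, 0.7, -0.8]
finger_gap: 26.0
```

Run:
```python
from h import *
d,f=snap("scene","s14"); cv2.imwrite("pics/s14c.png",cv2.resize(f[160:270,270:380],None,fx=5.4,fy=5.4,interpolation=cv2.INTER_CUBIC))
d,f=snap("top","t14"); cv2.imwrite("pics/t14c.png",cv2.resize(f[120:215,220:350],None,fx=6,fy=6,interpolation=cv2.INTER_CUBIC))
print(observe()["wrist_force"])
```

```text
[ 0.70626359 -0.06744416 -0.07589515]
```

View pics/s14c.png

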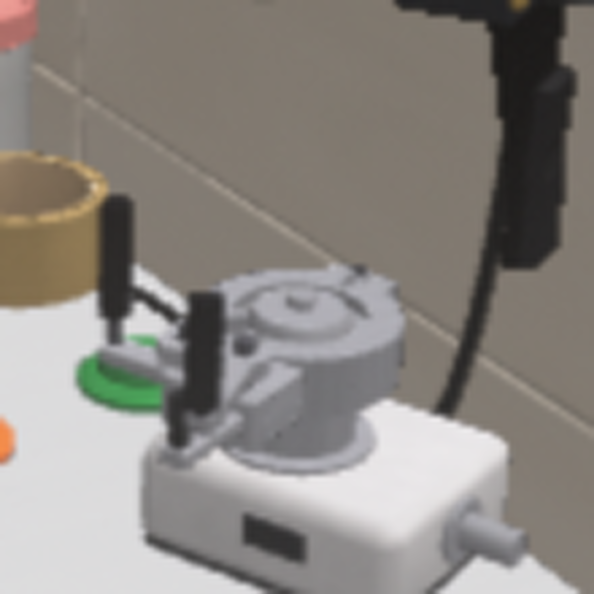

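View pics/t14c.png

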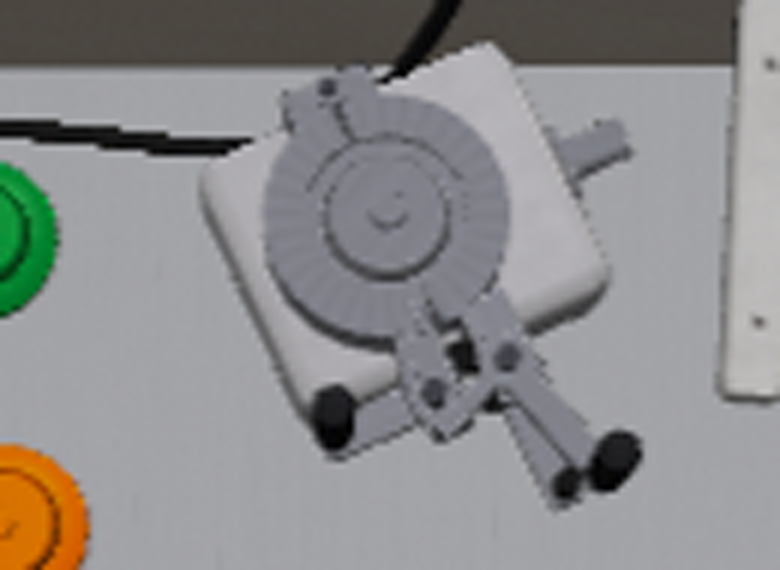

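```bash
python3 - <<'E'
from h import *
t=snapshot("top");s=snapshot("scene")
def an(p,c): q=p[:2]-c; return np.round(p[:2],1),round(np.hypot(*q),1),round(np.degrees(np.arctan2(q[1],q[0])),1)
c=lambda u,v:(220+u/6,120+v/6)
print(an(ray(t,*c(619,447),166),V),an(ray(t,*c(604,472),121),V))
print(an(ray(t,327.5,159.3,166),V),an(ray(t,324.8,165.8,121),V))
z=lambda u,v:(270+u/5.4,160+v/5.4)
print("sc",an(ray(s,*z(208,293),166),V),an(ray(s,*z(203,410),121),V), an(ray(s,339.5,209.5,166),V),an(ray(s,338,230.5,121),V))
print("ring",an(ray(t,*c(335,397),166),H),an(ray(t,*c(333,440),116),H), "sc",an(ray(s,*z(118,198),166),H))
print("cap",ray(t,*c(390,217),117))
E
python3 - <<'E'
import cv2
t=cv2.imread("pics/t14.png")
cv2.imwrite("pics/t14d.png",cv2.resize(t[170:210,285:335],None,fx=14,fy=14,interpolation=cv2.INTER_CUBIC))
E
```

```text
(array([451.1, -81.2]), np.float64(49.9), np.float64(-140.3)) (array([450. , -81.3]), np.float64(50.8), np.float64(-141.0))
(array([518.6, -90.5]), np.float64(50.5), np.float64(-54.8)) (array([516.4, -90.6]), np.float64(49.3), np.float64(-56.9))
sc (array([453.8, -80.8]), np.float64(47.6), np.float64(-138.6)) (array([451.2, -84.6]), np.float64(52.1), np.float64(-137.3)) (array([519.9, -90.4]), np.float64(51.1), np.float64(-53.5)) (array([517.7, -93.3]), np.float64(52.3), np.float64(-57.4))
ring (array([467.1,   7.6]), np.float64(116.9), np.float64(-179.0)) (array([461.8,   8.1]), np.float64(122.3), np.float64(-179.2)) sc (array([467.8,   8.6]), np.float64(116.2), np.float64(-179.5))
cap [537.31564935 -11.28452897 117.        ]
```

View pics/t14d.png

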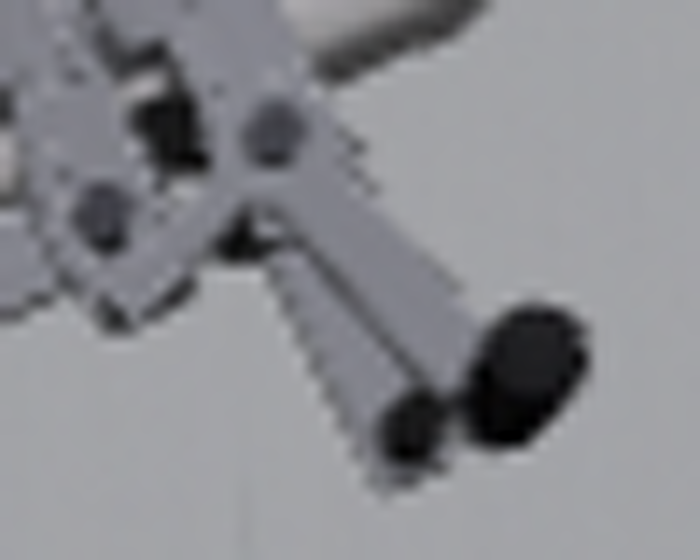

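Run:
```python
from h import *
o=observe();print(o["time_s"],np.round(o["wrist_force"],1))
print(finish_job())
```

```text
25.3333 [ 0.3 -0.2 -0.7]
the job is handed in; nothing more can be done
None
```

The cream filler is closed up, and I handed the job in at 25.3 s of the 67 s allowed; no verdict came back.

- **Ring:** I swung it shut with its handle post held loosely between the half-closed fingers. I felt the stop and raised the push gradually. It held at about 15 to 17 N for more than half a second, with no further travel.
- **Lever:** I turned it until it met the peg firmly. Resistance was 2 to 4 N while the hook drew in, then I held about 11.6 N at the handle against the peg. Then I backed off, opened the fingers and drew the arm clear.

**Last checks**
- **Lever:** the picture shows its arm against the peg. It turned about 84 to 86° by the camera, so its angle is 1.48 rad plus an unknown starting angle of 0 to 0.15. Home is 1.55 and the limit is 1.46, so this is good, but not measured exactly.
- **Ring and cap:** the ring is shut, with its end by the lever's pivot and stop. The cap looks concentric with the ring. My calculated cap position is about 3 mm from my estimate of the inlet's axis, within the camera error but right at the 3 mm limit, so this check rests mainly on what the picture shows.
- **Bystanders:** the arm went near none of them, but I did not measure the nozzle, timer or label roll again.
- **Robot:** the wrist force read zero within noise, so it was touching nothing.

**Disagreed with expectation:** while I pressed the lever on its peg, there was also a downward force of 5 to 8 N on the tool. I took it for friction on the post, and it vanished on release. I also tilted the tool about 2° the wrong way while backing off and corrected it before rising.

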